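Seat the two base discs in the mould plate

ROBOT

A 6-joint arm with a two-finger parallel gripper is mounted at the origin on the work surface. World frame = base frame: x ahead of the robot, y to its left, z up, the work surface at z = 0. Lengths are in mm, angles in rad, forces in N, time in s.
With the tool pointing down it reaches from about 275 to 1000 mm from the base axis. Payload 8.4 kg.
Tool frame: the origin (TCP) lies at the very end of the fingers, on their centre line; the grasp point (between the pads) lies 19 mm behind it; z points along the fingers, y is the direction in which the jaws open and shut (so a half turn about z gives the same grasp; the last joint's range is limited). The gripper opens to 85 mm and grips with 20 to 120 N. Pads are 22 mm wide; open, the fingers measure 114 mm over their backs; the gripper's body (76 mm by 85 mm) begins 54 mm behind the grasp point. The pads swing forward as they close: fully open they stand 13 mm farther back than shut.
Start: joints at [-1.193, 0.353, 1.633, -0, 1.155, -0.002], TCP at [231.708, -580.465, 231.281] pointing down, gripper open.
Joint ranges: [-2.63, 2.63], [-0.92, 2.1], [0.06, 2.66], [-1.3, 4.44], [0, 2.69], [-3.02, 3.02]. Speed limits (rad/s): [2.22, 2.22, 2.79, 3.14, 3.14, 3.14].

INTERFACE

Orientations are given as [roll, pitch, yaw] about the fixed x, y, z axes, in that order (R = Rz(yaw) Ry(pitch) Rx(roll)).
In Python, from rig import sense, grab_frame, get_calibration, sign_off, boxes_of, trace gives the robot as it stands.
- The arm moves only by the tool servo_tool, never from a script. Its argument "rows" is a list of rows, each a list of 3 entries, a list of its own where there are three numbers: the finger opening in mm, from 0 to 85.4, then the shift along the tool's x, y, z in mm, then the turn, a rotation vector about the tool's x, y, z in degrees. A call has 1 to 8 rows; each row shifts and turns the commanded pose from where the row before left it, along the tool's axes as they then stand; what a row does not reach is not made up. A row lasts 1/8 s, in which the tool goes at most 62.5 mm and 10.7 degrees, less where a joint would pass 70% of its speed; a pose out of reach is approached as far as the arm can. A call is refused whole if a number of a shift passes 62.5 or a number of a turn 10.7, either way. A call with a gripper value outside its range is refused whole. The fingers move at their own pace and stop on an object; "force" is the grip in N (left out, the last holds). Time passes only in rows, so rows that do not move let the fingers close. It gives the time, the measured TCP pose, the force and the opening at its end, in the units of the state.
- sense(): the state, without advancing time (a new reading comes with each control period).
- grab_frame(name): name is "scene" or "side" or "wrist"; returns the picture (480x640x3 uint8, blue, green, red); there is no depth.
- get_calibration(name): a dict with "intrinsics" (3x3 intrinsics, pixels), "world_to_cam" (4x4, takes a point from world to camera coordinates). Camera axes: x right, y down, z forward; pixel columns grow to the right and rows downward; lengths in mm; the calibration is good to about 2 mm. A picture is of the moment at which its call begins: read the wrist's pose just before it. get_calibration takes no time and is no camera call; for the wrist camera it gives the pose at the moment of the call.
- sign_off(): hands the job in, once; it reports no verdict.
Trained networks look in the newest picture that a camera, given by its name, has taken for a name from the list of things; names that differ only in an ending like _2 or _b are one class to them, and where a whole thing is asked for, a point or a joint stands for the part that bears it (a point fixed in the world has none). Each returns a list of dicts, best first, with "conf" (0 to 1); they miss things now and then, are a little off and sometimes report something else, mostly with a low value. They report only what shows in the picture. A call takes as long as a camera call. They do not tell look-alikes from the thing itself.
- boxes_of(camera, thing): "centre" ([x, y, z] in mm, in the coordinates of the camera as it stood for that picture, good to about 4 mm: the middle of the surface that is visible of it).
- trace(camera, thing): "mask" (480x640 bool, what is visible of it).
The state is a dict: "clock": time; "qpos": joint angles; "qvel": joint speeds; "joint_efforts": joint torques, N m; "eef_pos": TCP position; "tcp_rot": TCP orientation; "contact_force": force on the tool from outside, world axes, zero at the start; "wrist_torque": the same for the moment, N m; "opening": opening from 0.0 (shut) to 1.0 (fully open).
Only numpy, scipy, OpenCV 4.12 (cv2) and the standard library are available. Lean on these libraries where they do the work, as an engineer would, in place of code of your own. Each camera call takes 0.05 s, during which the arm holds its last target. There are 200 camera calls.

TASK

Two loose steel base discs, one large and one small, lie on the iron mould plate. With the fingertips, push each disc along the plate until it drops into the recess of its own size and lies flat in it, flush with the plate's top. Only slide them, never pick them up, and leave the brass stamp, the mould cup and the wooden paddle where they are.

Things in the scene. Friction and masses are not known exactly. Their poses are not given: they have to be found in the camera images.
- plate: Dark iron mould plate, fixed on the bench, 240 mm (its x) by 400 mm (its y), 20 mm thick; origin at the centre of its underside on the bench, z up. It has two round blind recesses, both 10 mm deep with upright walls and a flat floor, side by side near its +y end: the large one centred at (+55, +80) mm and the small one at (-55, +80) mm in the plate's frame. The discs start on the flat top in the other (-y) half, in either order.
- large_seat (a point): Centre of the floor of the large recess (68 mm wide), 10 mm below the plate's top and 10 mm above the bench; axes as the plate's.
- small_seat (a point): Centre of the floor of the small recess (48 mm wide), 10 mm below the plate's top and 10 mm above the bench; axes as the plate's.
- large_disc: The large loose bright-steel disc with a dark centre mark, 64 mm in diameter, 10 mm thick, about 250 g; origin at the centre of its underside, z up. It starts lying flat on the plate's top.
- large_disc_center (a point): Centre of the large disc, half-way through its thickness (5 mm above its underside).
- small_disc: The small loose bright-steel disc with a dark centre mark, 44 mm in diameter, 10 mm thick, about 120 g; origin at the centre of its underside, z up. It starts lying flat on the plate's top. It would also fall into the large recess, which is wrong.
- small_disc_center (a point): Centre of the small disc, half-way through its thickness (5 mm above its underside).
- stamp: Bystander: small loose brass stamp, 28 mm wide at the foot and 46 mm tall, standing on the plate beyond the recesses, near the plate's +y edge; origin at the centre of its foot.
- mould_cup: Bystander: loose dark iron cup, 80 mm wide at the rim and 70 mm tall, standing on the bench beyond the plate's far (+x) side; origin at the centre of its underside.
- paddle: Bystander: loose wooden paddle lying on the bench just off the plate's -y end: blade 110 x 75 x 16 mm along its +x, round 20 mm handle 110 mm long along its -x; origin underneath, where handle and blade meet.
There are look-alikes about, which are no part of the job. What is shaped like the large_disc but blue or green is not meant.

How it is judged (in metres and radians):
At the end, for the whole second after the job is handed in: Each disc lies at rest in the recess of its own size: its centre within 4 mm of the recess centre seen from above, its top within 2 mm of flush with the plate's top, and level with the plate within 0.05 rad (horizontal distance between large_disc_center and large_seat below 0.004 m and z of large_disc_center in the frame of large_seat between 0.003 and 0.007 m and angle between the z axis of each of large_disc_center, small_disc_center and the z axis of plate, either way round below 0.05 rad and linear speed of each of large_disc, small_disc below 0.02 m/s and horizontal distance between small_disc_center and small_seat below 0.004 m and z of small_disc_center in the frame of small_seat between 0.003 and 0.007 m); the robot touches nothing.
It fails at once if a disc is picked up: it rises more than 8 mm above where it lies on the plate, or is tipped by more than 0.5 rad (z of any of large_disc_center, small_disc_center in the frame of plate above 0.033 m or angle between any of large_disc, small_disc's own z axis and vertical above 0.5 rad).
It fails at once if the stamp, the mould cup or the paddle is moved more than 20 mm or the stamp or cup is knocked over (distance of any of stamp, mould_cup, paddle from where it was at the start of the episode above 0.02 m or angle between any of stamp, mould_cup's own z axis and vertical above 0.5 rad).
It also fails if it takes over 70 s, if anything falls off the work surface, if the arm or the gripper's body presses on something with over 40 N, if the wrist force passes 120 N, or if a joint passes its speed limit or range.

## Working session

There is one attempt and no reset: what is moved stays moved. The work goes in short steps, Python scripts to look and compute and a tool call to move; the robot and the scene stay as the last step left them, time stands still between calls to the robot, and variables do not carry over. Pictures are saved under pics/ and viewed, about 8 in all and at most 12, crops included, and the job is handed in when it is done.

Besides the shell and the picture viewer there is one more tool, called after ">>>" as name([rows], argument=value, ...), one row to a line, values as JSON. servo_tool: Moves the arm, as the interface text tells. Its arguments: {"type":"object","properties":{"rows":{"type":"array","items":{"type":"array"}},"force":{"type":"number"}},"required":["rows"]}

```bash
mkdir -p pics; cat > h.py <<'E'
import numpy as np, cv2
from rig import *
def toworld(cam,p):
    W=np.array(get_calibration(cam)["world_to_cam"]); return (np.linalg.inv(W)@np.r_[p,1])[:3]
def ray(cam,u,v,z):
    c=get_calibration(cam);W=np.linalg.inv(np.array(c["world_to_cam"]));d=W[:3,:3]@np.linalg.inv(np.array(c["intrinsics"]))@[u,v,1];o=W[:3,3]
    return o+d*(z-o[2])/d[2]
def proj(cam,p):
    c=get_calibration(cam);q=np.array(c["world_to_cam"])@np.r_[p,1];q=np.array(c["intrinsics"])@q[:3];return q[:2]/q[2]
E
python3 - <<'E'
from h import *
s=sense();print(s)
for c in("scene","side"):
    cv2.imwrite(f"pics/{c}0.png",grab_frame(c))
    for t in("plate","large_disc","small_disc","stamp","mould_cup","paddle"):
        for b in boxes_of(c,t)[:4]: print(c,t,round(b["conf"],2),toworld(c,b["centre"]).round(),proj(c,toworld(c,b["centre"])).round())
E
```

```text
{'clock': 0.0, 'qpos': array([-1.19340130e+00,  3.53641913e-01,  1.63416659e+00,  1.65736145e-05,
        1.15517165e+00, -2.40587335e-03]), 'qvel': array([-2.14306451e-05,  2.28757378e-04, -1.60050066e-03, -1.76468140e-04,
        1.55264683e-04,  1.21797769e-03]), 'joint_efforts': array([ 4.27058894e-04, -6.05247688e+01, -3.42073238e+01,  1.33699050e-04,
        9.36909928e-03,  7.74082878e-06]), 'eef_pos': array([ 231.53226783, -580.0097169 ,  230.5516803 ]), 'tcp_rot': array([-3.14020520e+00, -1.84913939e-05,  3.79794183e-01]), 'contact_force': array([-0.31021877,  0.11225097, -0.34350849]), 'wrist_torque': array([-0.01986377,  0.06662732, -0.02284893]), 'opening': 0.998953089382331}
scene plate 0.82 [604.  86.  22.] [385. 259.]
scene large_disc 0.92 [ 846. -165.   14.] [191. 283.]
scene large_disc 0.8 [ 717. -270.   13.] [204. 225.]
scene small_disc 0.53 [511. -28.  27.] [360. 210.]
scene stamp 0.52 [690. 186.  37.] [414. 306.]
scene mould_cup 0.96 [737. -56.  53.] [277. 256.]
scene paddle 0.81 [ 531. -215.   14.] [283. 190.]
side plate 0.98 [562.   3.  21.] [267. 248.]
side large_disc 0.96 [ 833. -177.   10.] [455. 276.]
side large_disc 0.79 [609. -76.  25.] [309. 269.]
side large_disc 0.78 [ 710. -272.    7.] [418. 346.]
side small_disc 0.61 [500. -36.  32.] [240. 270.]
side stamp 0.76 [674. 180.  34.] [291. 166.]
side stamp 0.46 [609. -75.  24.] [309. 270.]
side paddle 0.95 [ 516. -230.   14.] [290. 365.]
```

View pics/scene0.png

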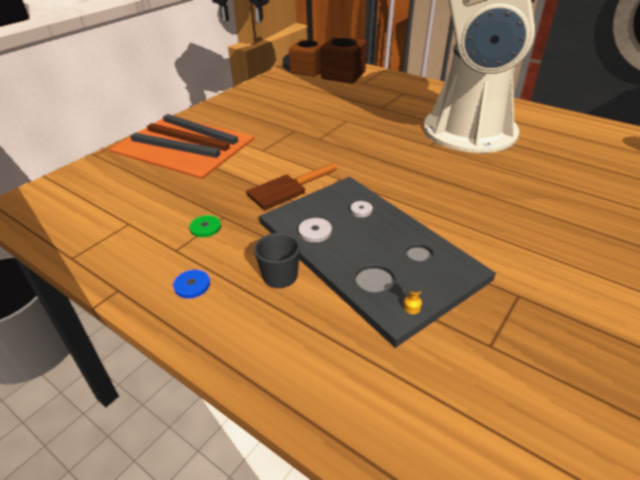

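View pics/side0.png

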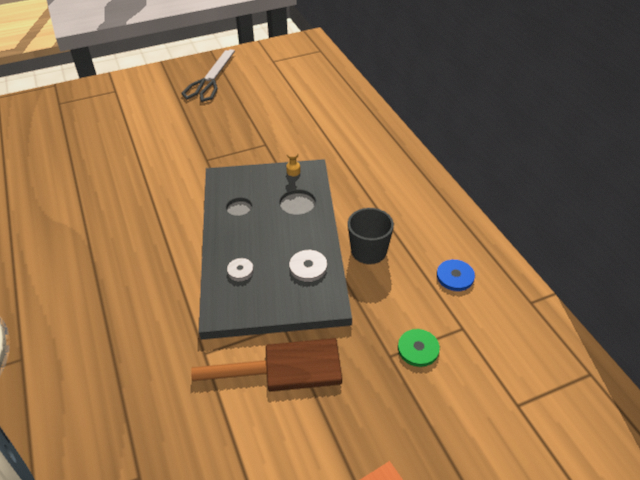

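The scene picture shows the plate with the large disc at (315,229), the small disc at (361,209), the large recess at (375,279), the small recess at (419,254) and the stamp at (413,302). The side picture agrees: discs at (308,264) and (240,269), recesses at (297,202) and (239,206). Each disc lies on the same side as its own recess. The blue and green discs on the bench are the look-alikes.

```bash
python3 - <<'E'
from h import *
from scipy.optimize import least_squares
P=np.array([[-120,-200,20],[120,-200,20],[120,200,20],[-120,200,20],[55,80,20],[-55,80,20]],float)
px={"scene":[(348,178),(260,219),(397,338),(494,271),(375,279),(419,254)],"side":[(200,331),(350,322),(325,161),(206,169),(297,202),(239,206)]}
cal={c:get_calibration(c) for c in px}
def pr(c,p):
    q=np.c_[p,np.ones(len(p))]@np.array(cal[c]["world_to_cam"]).T;q=q[:,:3]@np.array(cal[c]["intrinsics"]).T;return q[:,:2]/q[:,2:]
def w(x): 
    c,s=np.cos(x[2]),np.sin(x[2]);return P@np.array([[c,s,0],[-s,c,0],[0,0,1]])+[x[0],x[1],0]
f=lambda x:np.concatenate([(pr(c,w(x))-px[c]).ravel() for c in px])
r=least_squares(f,[560,0,0],loss="soft_l1");print(r.x,f(r.x).reshape(2,-1,2).round(1).tolist())
print("recess L,S",w(r.x)[4:].round(1))
for c,l in{"scene":[(315,229),(361,208.5)],"side":[(308,264),(240,269)]}.items():
    print(c,[ray(c,*p,30).round(1) for p in l])
c,s=np.cos(r.x[2]),np.sin(r.x[2])
for c2,l in{"scene":[(315,229),(361,208.5)],"side":[(308,264),(240,269)]}.items():
    print([(np.array([[c,s],[-s,c]])@(ray(c2,*p,30)[:2]-r.x[:2])).round(1) for p in l])
print("wrist",proj("wrist",[sense()["eef_pos"][0],sense()["eef_pos"][1],20]), np.linalg.inv(get_calibration("wrist")["world_to_cam"]).round(2))
E
```

```text
[578.47985453  32.78524015 -19.1405432 ] [[[1.1, -2.6], [-1.3, -3.9], [-0.8, 0.9], [1.5, 0.1], [-0.2, -2.2], [0.2, -3.1]], [[-0.7, 1.9], [3.3, -4.0], [-0.0, -2.2], [-0.4, -0.9], [0.7, -0.6], [0.1, 0.2]]]
recess L,S [[654.1  93.6  20. ]
 [548.7 125.2  20. ]]
scene [array([616.7, -63.8,  30. ]), array([509.9, -26.9,  30. ])]
side [array([610.1, -68.2,  30. ]), array([501.7, -33.2,  30. ])]
[array([ 64.3, -81.6]), array([-48.6, -76.8])]
[array([ 59.2, -87.7]), array([-54.6, -85.2])]
wrist [315.00319336 191.95317008] [[ 3.7000e-01 -8.8000e-01 -3.0000e-01  3.0840e+02]
 [-9.3000e-01 -3.5000e-01 -1.2000e-01 -5.4945e+02]
 [-0.0000e+00  3.3000e-01 -9.4000e-01  3.7470e+02]
 [ 0.0000e+00  0.0000e+00  0.0000e+00  1.0000e+00]]
```

>>> servo_tool([
  [85,[0,0,-14],[0,0,-10.3]],
  [85,[0,0,-14],[0,0,-10.3]],
  [85,[0,0,-14],[0,0,-10.3]],
  [85,[0,0,-14],[0,0,-10.3]],
  [85,[0,0,-14],[0,0,-10.3]],
  [85,[57,12,0],[0,0,0]],
  [85,[57,12,0],[0,0,0]],
  [85,[57,12,0],[0,0,0]],
])

```text
clock: 1.7
eef_pos: [316.0, -425.6, 301.4]
tcp_rot: [3.141, 0.0, 1.278]
contact_force: [0.6, -0.1, 0.2]
opening: 0.999
```

>>> servo_tool([
  [85,[57,12,0],[0,0,0]],
  [85,[57,12,0],[0,0,0]],
  [85,[57,12,0],[0,0,0]],
  [85,[57,12,0],[0,0,0]],
  [85,[57,12,0],[0,0,0]],
  [85,[57,12,0],[0,0,0]],
  [85,[57,12,0],[0,0,0]],
  [85,[57,12,0],[0,0,0]],
])

```text
clock: 2.7
eef_pos: [539.4, -16.2, 301.5]
tcp_rot: [3.141, -0.0, 1.279]
contact_force: [1.1, -0.7, -0.6]
opening: 0.991
```

>>> servo_tool([
  [42,[57,12,0],[0,0,0]],
  [42,[57,12,0],[0,0,0]],
  [42,[0,0,0],[0,0,0]],
])

```text
clock: 3.08
eef_pos: [595.8, 87.6, 300.9]
tcp_rot: [3.142, -0.001, 1.282]
contact_force: [-0.1, 0.1, -0.4]
opening: 0.49
```

```bash
python3 - <<'E'
from h import *
s=sense();print(s["eef_pos"],s["tcp_rot"],s["opening"])
f=grab_frame("wrist");cv2.imwrite("pics/w1.png",f)
np.savez("w1.npz",**get_calibration("wrist"))
for t in("large_disc","small_disc"):
    for b in boxes_of("wrist",t)[:3]: print(t,round(b["conf"],2),toworld("wrist",b["centre"]).round(1),proj("wrist",toworld("wrist",b["centre"])).round())
E
```

```text
[595.76568001  87.59784621 300.85021024] [ 3.14157827e+00 -8.55225289e-04  1.28237906e+00] 0.489980634945475
large_disc 0.95 [605.2 -61.1  29.5] [362. 297.]
large_disc 0.72 [ 831.4 -168.4   12.3] [562. 318.]
small_disc 0.74 [503.5 -24.5  30.6] [268. 292.]
```

View pics/w1.png

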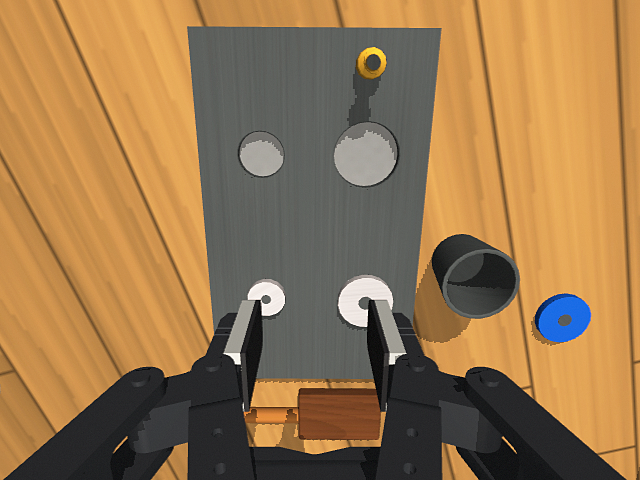

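The wrist picture shows everything from above: the small recess at (261,154), the large one at (366,154), the disc marks at (266,298) and (367,302), the plate's +y corners at (189,27) and (441,28), and the stamp at (372,63).

```bash
python3 - <<'E'
from h import *
L=ray("wrist",366,154,20)[:2];S=ray("wrist",261,154,20)[:2]
l=ray("wrist",367,301.5,30)[:2];s=ray("wrist",266,298,30)[:2]
A=ray("wrist",189,27,20)[:2];B=ray("wrist",441,28,20)[:2]
print("rec L,S",L,S,np.linalg.norm(L-S),"edge",np.linalg.norm(A-B))
print("yaw",np.arctan2(*(L-S)[::-1]),np.arctan2(*(B-A)[::-1]))
print("discs",l,s)
e=sense();y=e["tcp_rot"][2];X=np.array([np.cos(y),np.sin(y)]);Y=np.array([np.sin(y),-np.cos(y)])
t=e["eef_pos"][:2]
for n,p in dict(L=L,S=S,l=l,s=s,stamp=ray("wrist",372,63,60)[:2]).items(): print(n,"tool xy",((p-t)@X).round(1),((p-t)@Y).round(1))
E
```

```text
rec L,S [650.74485331  92.79346891] [546.04085168 124.35852581] 109.35849658392705 edge 238.18160096259666
yaw -0.2928043601471293 -0.29660217481868
discs [609.16659914 -69.2371034 ] [499.02597699 -31.34836287]
L tool xy 25.0 51.7
S tool xy 25.1 -57.7
l tool xy -142.1 58.5
s tool xy -137.5 -57.9
stamp tool xy 109.7 48.7
```

>>> servo_tool([
  [42,[-32,9.75,40],[0,0,0]],
  [42,[-32,9.75,40],[0,0,0]],
  [42,[-32,9.75,40],[0,0,0]],
  [42,[-32,9.75,40],[0,0,0]],
  [42,[-32,9.75,40],[0,0,0]],
  [42,[-32,9.75,40],[0,0,0]],
  [42,[0,0,25],[0,0,0]],
  [42,[0,0,0],[0,0,0]],
])

```text
clock: 4.22
eef_pos: [592.9, -117.8, 34.9]
tcp_rot: [-3.138, 0.0, 1.276]
contact_force: [-0.0, 0.7, 0.4]
opening: 0.494
```

```bash
python3 - <<'E'
from h import *
s=sense();print(s["eef_pos"],s["tcp_rot"],s["opening"],s["contact_force"])
cv2.imwrite("pics/w2.png",grab_frame("wrist"))
E
```

```text
[ 592.92181609 -117.81416846   34.90611113] [-3.13780842e+00  4.50233744e-04  1.27619970e+00] 0.4937926616554461 [-0.04452473  0.7032015   0.40062814]
```

View pics/w2.png

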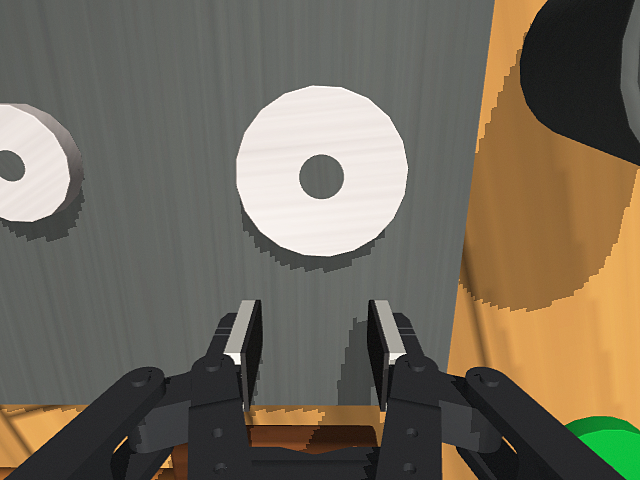

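The fingers, with a gap of about 42 mm centred near column 315, stand behind the large disc at (321,175). Nothing else is near the path, so I lower until contact to find the fingertip height.

>>> servo_tool([
  [42,[0,0,4],[0,0,0]],
  [42,[0,0,3],[0,0,0]],
  [42,[0,0,2],[0,0,0]],
  [42,[0,0,0],[0,0,0]],
])

```text
clock: 4.78
eef_pos: [595.3, -116.3, 27.4]
tcp_rot: [3.142, 0.0, 1.279]
contact_force: [0.4, 0.2, -0.1]
opening: 0.492
```

>>> servo_tool([
  [42,[0,0,1.5],[0,0,0]],
  [42,[0,0,0],[0,0,0]],
])

```text
clock: 5.03
eef_pos: [595.2, -116.5, 25.7]
tcp_rot: [-3.141, 0.0, 1.279]
contact_force: [0.2, -0.1, -0.8]
opening: 0.489
```

>>> servo_tool([
  [42,[0,0,1.5],[0,0,0]],
  [42,[0,0,0],[0,0,0]],
])

```text
clock: 5.28
eef_pos: [595.2, -116.5, 24.1]
tcp_rot: [-3.141, -0.0, 1.279]
contact_force: [0.8, -0.5, 0.6]
opening: 0.494
```

>>> servo_tool([
  [42,[0,0,1.5],[0,0,0]],
  [42,[0,0,0],[0,0,0]],
])

```text
clock: 5.52
eef_pos: [595.1, -116.5, 22.6]
tcp_rot: [-3.141, 0.0, 1.279]
contact_force: [0.4, 0.5, -0.4]
opening: 0.492
```

>>> servo_tool([
  [42,[0,0,1.5],[0,0,0]],
  [42,[0,0,0],[0,0,0]],
])

```text
clock: 5.78
eef_pos: [595.1, -116.5, 21.1]
tcp_rot: [-3.141, 0.0, 1.279]
contact_force: [0.2, -0.7, 0.3]
opening: 0.494
```

>>> servo_tool([
  [42,[0,0,1.5],[0,0,0]],
  [42,[0,0,0],[0,0,0]],
])

```text
clock: 6.02
eef_pos: [595.2, -116.5, 19.6]
tcp_rot: [-3.141, -0.0, 1.279]
contact_force: [-0.3, 0.6, 0.5]
opening: 0.488
```

>>> servo_tool([
  [42,[0,0,1],[0,0,0]],
  [42,[0,0,0],[0,0,0]],
])

```text
clock: 6.28
eef_pos: [595.2, -116.5, 18.7]
tcp_rot: [-3.141, 0.0, 1.279]
contact_force: [-0.9, 0.1, -0.5]
opening: 0.491
```

>>> servo_tool([
  [42,[0,0,1],[0,0,0]],
  [42,[0,0,0],[0,0,0]],
])

```text
clock: 6.52
eef_pos: [595.3, -116.5, 18.3]
tcp_rot: [3.141, -0.0, 1.279]
contact_force: [-2.4, 0.0, 6.2]
opening: 0.489
```

>>> servo_tool([
  [42,[0,0,-3.5],[0,0,0]],
  [42,[8,0,0],[0,0,0]],
  [42,[8,0,0],[0,0,0]],
  [42,[8,-0.4,0],[0,0,0]],
  [42,[8,-0.4,0],[0,0,0]],
  [42,[8,-0.4,0],[0,0,0]],
  [42,[8,-0.4,0],[0,0,0]],
  [42,[8,-0.4,0],[0,0,0]],
])

```text
clock: 7.52
eef_pos: [609.5, -61.8, 21.3]
tcp_rot: [-3.142, 0.0, 1.279]
contact_force: [-0.7, -1.4, 0.7]
opening: 0.492
```

>>> servo_tool([
  [42,[8,-0.4,0],[0,0,0]],
  [42,[8,-0.4,0],[0,0,0]],
  [42,[8,-0.4,0],[0,0,0]],
  [42,[8,-0.4,0],[0,0,0]],
  [42,[8,-0.4,0],[0,0,0]],
  [42,[8,-0.4,0],[0,0,0]],
  [42,[8,-0.4,0],[0,0,0]],
  [42,[0,0,0],[0,0,0]],
])

```text
clock: 8.52
eef_pos: [623.2, -7.1, 21.3]
tcp_rot: [3.141, -0.0, 1.279]
contact_force: [0.4, -0.2, -0.7]
opening: 0.492
```

```bash
python3 - <<'E'
from h import *
s=sense();print(s["eef_pos"],s["tcp_rot"],s["opening"],s["contact_force"])
cv2.imwrite("pics/w3.png",grab_frame("wrist"))
print([round(b["conf"],2) for b in boxes_of("wrist","large_disc")],[toworld("wrist",b["centre"]).round(1) for b in boxes_of("wrist","large_disc")])
print(proj("wrist",[650.7,92.8,20]))
E
```

```text
[623.15687094  -7.12025493  21.32055096] [ 3.14139289e+00 -3.31717510e-04  1.27922792e+00] 0.49170732734448125 [ 0.4202575  -0.19425177 -0.70275412]
[0.92] [array([635.8,  27.9,  30.6])]
[312.38863087  26.76646411]
```

View pics/w3.png

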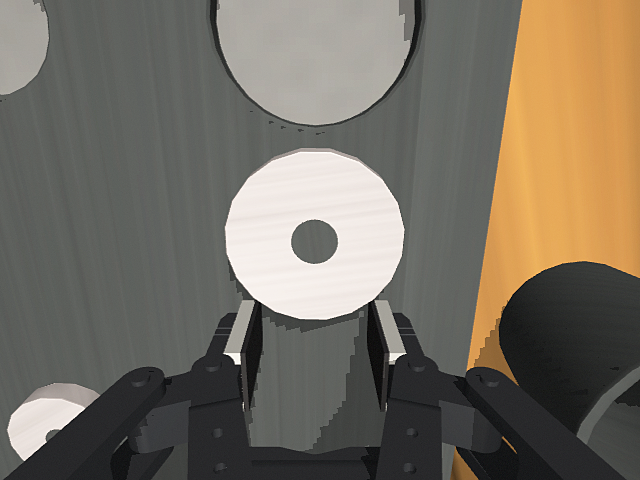

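In this close picture the disc sits in the fork at column 314. The recess rim spans columns 212–424, so its centre is near 318, about 1 mm to the right. I trim by that amount and push on slowly.

>>> servo_tool([
  [42,[6,0.2,0],[0,0,0]],
  [42,[7,0.2,0],[0,0,0]],
  [42,[7,0.2,0],[0,0,0]],
  [42,[7,0.2,0],[0,0,0]],
  [42,[7,0.2,0],[0,0,0]],
  [42,[7,0,0],[0,0,0]],
  [42,[5,0,0],[0,0,0]],
  [42,[3,0,0],[0,0,0]],
])

```text
clock: 9.68
eef_pos: [638.0, 39.1, 21.3]
tcp_rot: [-3.142, 0.0, 1.279]
contact_force: [-0.8, -1.5, -0.1]
opening: 0.495
```

>>> servo_tool([
  [42,[3,0,0],[0,0,0]],
  [42,[3,0,0],[0,0,0]],
  [42,[3,0,0],[0,0,0]],
  [42,[3,0,0],[0,0,0]],
  [42,[3,0,0],[0,0,0]],
  [42,[3,0,0],[0,0,0]],
  [42,[0,0,0],[0,0,0]],
])

```text
clock: 10.55
eef_pos: [643.3, 56.5, 21.3]
tcp_rot: [3.141, -0.001, 1.279]
contact_force: [0.3, 0.3, 0.1]
opening: 0.495
```

```bash
python3 - <<'E'
from h import *
s=sense();print(s["eef_pos"],s["tcp_rot"],s["opening"],s["contact_force"])
cv2.imwrite("pics/w4.png",grab_frame("wrist"))
print([toworld("wrist",b["centre"]).round(1) for b in boxes_of("wrist","large_disc")])
E
```

```text
[643.34227449  56.52352406  21.26906297] [ 3.14138013e+00 -5.10552539e-04  1.27872785e+00] 0.495048063677391 [0.25759051 0.29291137 0.10516051]
[array([656.1,  88.3,  27.3])]
```

View pics/w4.png

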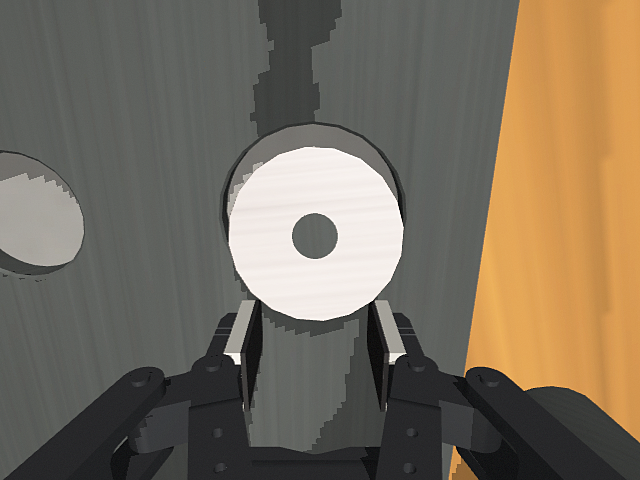

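The recess spans columns 221–406 with its far rim at row 123, and the disc's far edge is at row 147. It is laterally centred but still about 8 mm short, so I push on in small steps.

>>> servo_tool([
  [42,[2,0,0],[0,0,0]],
  [42,[2,0,0],[0,0,0]],
  [42,[2,0,0],[0,0,0]],
  [42,[2,0,0],[0,0,0]],
  [42,[1,0,0],[0,0,0]],
  [42,[0,0,0],[0,0,0]],
])

```text
clock: 11.4
eef_pos: [645.8, 64.7, 21.3]
tcp_rot: [3.141, -0.0, 1.279]
contact_force: [-0.1, 0.1, 0.4]
opening: 0.491
```

```bash
python3 - <<'E'
from h import *
s=sense();print(s["eef_pos"],s["contact_force"])
cv2.imwrite("pics/w5.png",grab_frame("wrist"))
m=trace("wrist","large_disc")[0]["mask"].astype(np.uint8)
x=cv2.boundingRect(m);print(x,m.sum())
print([toworld("wrist",b["centre"]).round(1) for b in boxes_of("wrist","large_disc")])
E
```

```text
[645.83144224  64.74239918  21.34968042] [-0.13939493  0.09654279  0.44486686]
(232, 156, 165, 160) 20581
[array([658. ,  95.6,  22.3])]
```

View pics/w5.png

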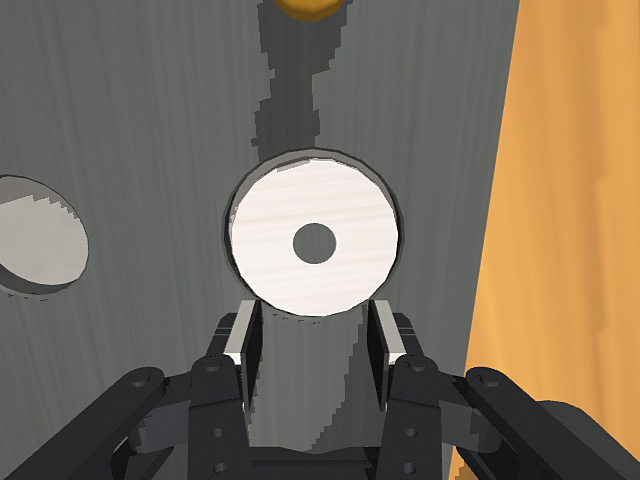

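>>> servo_tool([
  [42,[1.5,0,0],[0,0,0]],
  [42,[1.5,0,0],[0,0,0]],
  [42,[0,0,0],[0,0,0]],
  [42,[0,0,-50],[0,0,0]],
  [27,[-45.4,-28.2,0],[0,0,0]],
  [27,[-45.4,-28.2,0],[0,0,0]],
  [27,[-45.4,-28.2,0],[0,0,0]],
  [27,[-45.4,-28.2,0],[0,0,0]],
])

```text
clock: 12.55
eef_pos: [485.1, -74.8, 71.5]
tcp_rot: [3.141, 0.0, 1.279]
contact_force: [0.3, -0.4, 0.1]
opening: 0.318
```

>>> servo_tool([
  [27,[0,0,34],[0,0,0]],
  [27,[0,0,0],[0,0,0]],
])

```text
clock: 12.8
eef_pos: [484.7, -74.1, 36.2]
tcp_rot: [-3.138, 0.0, 1.278]
contact_force: [-0.9, 0.9, 0.8]
opening: 0.321
```

```bash
python3 - <<'E'
from h import *
s=sense();print(s["eef_pos"],s["tcp_rot"],s["opening"],s["contact_force"])
cv2.imwrite("pics/w6.png",grab_frame("wrist"))
print([toworld("wrist",b["centre"]).round(1) for b in boxes_of("wrist","small_disc")])
E
```

```text
[484.68440013 -74.07862706  36.1679743 ] [-3.13837515e+00  4.16741133e-04  1.27768411e+00] 0.3214264147022095 [-0.91626062  0.89302854  0.83326701]
[array([504.3, -25.4,  33.3])]
```

View pics/w6.png

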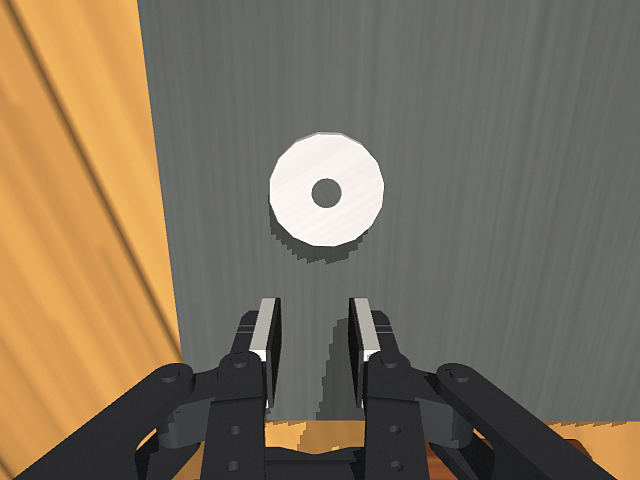

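The small disc's centre is at column 327 and the fork's is at 315, so I shift about 4 mm in +y, lower and push.

>>> servo_tool([
  [27,[0,4,8],[0,0,0]],
  [27,[0,0,7],[0,0,0]],
  [27,[0,0,0],[0,0,0]],
  [27,[6,0,0],[0,0,0]],
  [27,[8,0,0],[0,0,0]],
  [27,[8,0,0],[0,0,0]],
  [27,[8,0,0],[0,0,0]],
  [27,[8,-0.2,0],[0,0,0]],
])

```text
clock: 13.9
eef_pos: [501.1, -38.1, 22.4]
tcp_rot: [3.141, 0.0, 1.279]
contact_force: [0.2, -1.5, 0.3]
opening: 0.314
```

>>> servo_tool([
  [27,[8,-0.2,0],[0,0,0]],
  [27,[8,-0.2,0],[0,0,0]],
  [27,[8,-0.2,0],[0,0,0]],
  [27,[8,-0.2,0],[0,0,0]],
  [27,[8,-0.2,0],[0,0,0]],
  [27,[8,-0.2,0],[0,0,0]],
  [27,[8,-0.2,0],[0,0,0]],
  [27,[8,-0.2,0],[0,0,0]],
])

```text
clock: 14.9
eef_pos: [517.9, 23.6, 22.3]
tcp_rot: [-3.142, 0.0, 1.279]
contact_force: [-0.4, -1.2, -0.3]
opening: 0.317
```

>>> servo_tool([
  [27,[8,0,0],[0,0,0]],
  [27,[8,0,0],[0,0,0]],
  [27,[8,0,0],[0,0,0]],
  [27,[4,0,0],[0,0,0]],
  [27,[0,0,0],[0,0,0]],
])

```text
clock: 15.52
eef_pos: [526.0, 50.3, 22.3]
tcp_rot: [3.142, -0.0, 1.279]
contact_force: [-0.2, -0.1, 0.2]
opening: 0.317
```

```bash
python3 - <<'E'
from h import *
s=sense();print(s["eef_pos"],s["tcp_rot"],s["opening"],s["contact_force"])
cv2.imwrite("pics/w7.png",grab_frame("wrist"))
print([toworld("wrist",b["centre"]).round(1) for b in boxes_of("wrist","small_disc")])
E
```

```text
[525.95439267  50.29388543  22.26000107] [ 3.14150814e+00 -1.73876694e-04  1.27903847e+00] 0.31736117920713913 [-0.15241207 -0.05323558  0.18190565]
[array([533. ,  81.5,  30.1]), array([643.7,  97.3,  21.7])]
```

View pics/w7.png

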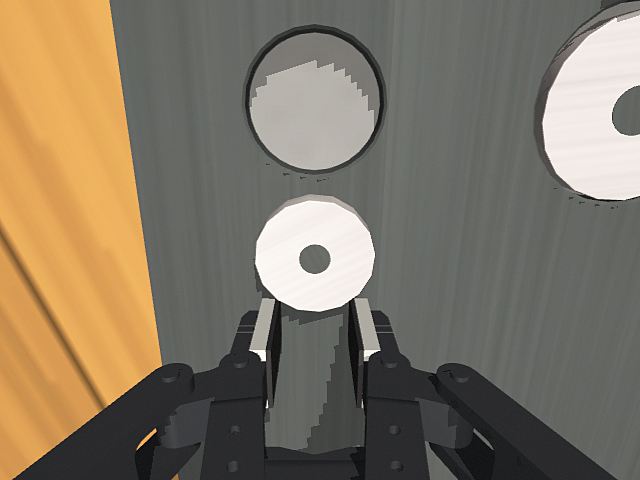

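The small disc (column 315) is lined up with its recess (centre column 315), about 50 mm ahead. The large disc, at right, looks flush. I push straight on.

>>> servo_tool([
  [27,[6,0,0],[0,0,0]],
  [27,[7,0,0],[0,0,0]],
  [27,[7,0,0],[0,0,0]],
  [27,[6,0,0],[0,0,0]],
  [27,[4,0,0],[0,0,0]],
  [27,[3,0,0],[0,0,0]],
  [27,[3,0,0],[0,0,0]],
  [27,[2,0,0],[0,0,0]],
])

```text
clock: 16.62
eef_pos: [536.8, 86.4, 22.3]
tcp_rot: [3.142, 0.0, 1.279]
contact_force: [-1.1, -1.0, -0.6]
opening: 0.32
```

>>> servo_tool([
  [27,[2,0,0],[0,0,0]],
  [27,[2,0,0],[0,0,0]],
  [27,[2,0,0],[0,0,0]],
  [27,[2,0,0],[0,0,0]],
  [27,[2,0,0],[0,0,0]],
  [27,[2,0,0],[0,0,0]],
  [27,[0,0,0],[0,0,0]],
])

```text
clock: 17.5
eef_pos: [540.3, 98.1, 22.2]
tcp_rot: [3.142, -0.0, 1.279]
contact_force: [-1.0, 1.1, 1.1]
opening: 0.318
```

```bash
python3 - <<'E'
from h import *
s=sense();print(s["eef_pos"],s["tcp_rot"],s["opening"],s["contact_force"])
cv2.imwrite("pics/w8.png",grab_frame("wrist"))
print([toworld("wrist",b["centre"]).round(1) for b in boxes_of("wrist","small_disc")])
E
```

```text
[540.31693606  98.06166183  22.24752241] [ 3.14151571e+00 -1.72973827e-04  1.27878417e+00] 0.31788688538972276 [-0.96484745  1.09470138  1.14202458]
[array([548.2, 128.4,  28.7]), array([649.7,  96.3,  21.5])]
```

View pics/w8.png

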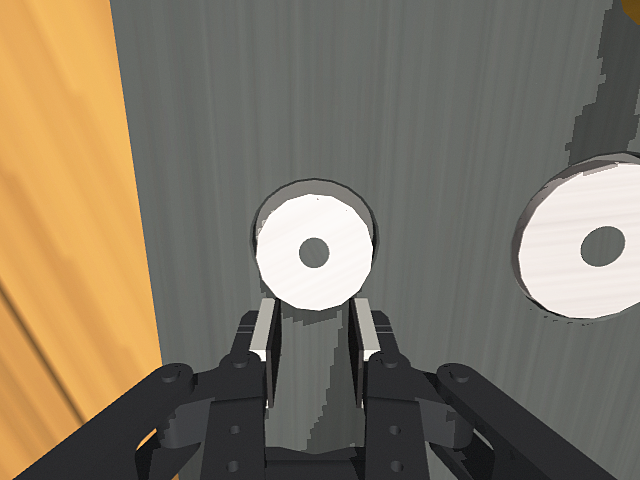

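The small disc (circle at (314,252)) is tipping into its recess, whose far rim is at row 180. I push the last millimetres, then rise clear and inspect.

>>> servo_tool([
  [27,[2,0,0],[0,0,0]],
  [27,[2,0,0],[0,0,0]],
  [27,[2,0,0],[0,0,0]],
  [27,[2,0,0],[0,0,0]],
  [27,[2,0,0],[0,0,0]],
  [27,[1,0,0],[0,0,0]],
  [27,[0,0,0],[0,0,0]],
])

```text
clock: 18.48
eef_pos: [543.4, 108.4, 22.3]
tcp_rot: [3.142, -0.0, 1.279]
contact_force: [-0.4, -0.2, 0.3]
opening: 0.319
```

>>> servo_tool([
  [27,[0,0,-40],[0,0,0]],
  [27,[-20,27,-40],[0,0,0]],
  [27,[-20,27,-40],[0,0,0]],
  [27,[0,0,0],[0,0,0]],
  [27,[0,0,0],[0,0,0]],
])

```text
clock: 19.1
eef_pos: [582.8, 54.4, 141.7]
tcp_rot: [-3.141, 0.0, 1.278]
contact_force: [-1.1, -0.1, -0.8]
opening: 0.32
```

```bash
python3 - <<'E'
from h import *
s=sense();print(s["clock"],s["eef_pos"],s["contact_force"])
f=grab_frame("wrist");cv2.imwrite("pics/w9.png",f)
for t in("large_disc","small_disc"):
  for b in boxes_of("wrist",t)[:3]: print(t,round(b["conf"],2),toworld("wrist",b["centre"]).round(1),proj("wrist",toworld("wrist",b["centre"])).round())
  for b in trace("wrist",t)[:2]: print(cv2.boundingRect(b["mask"].astype(np.uint8)))
E
```

```text
19.1 [582.84426411  54.42697385 141.7346773 ] [-1.08670664 -0.06123651 -0.78389311]
large_disc 0.96 [657.3  93.2  22.1] [414. 137.]
(353, 84, 102, 102)
small_disc 0.71 [547.9 127.2  23.2] [233. 135.]
(198, 100, 69, 69)
```

View pics/w9.png

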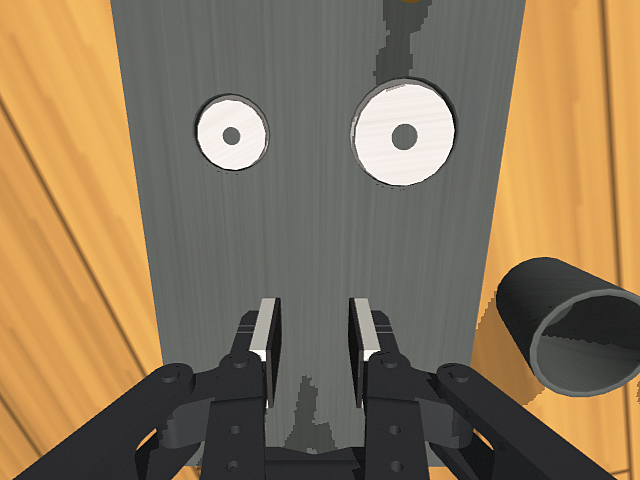

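Both discs look seated: small at (232,136), large at (405,137). I enlarge the crop to check that neither rear edge is riding on its rim.

```bash
python3 -c "
import cv2
f=cv2.imread('pics/w9.png')[70:200,185:470];cv2.imwrite('pics/w9c.png',cv2.resize(f,None,fx=2.8,fy=2.8,interpolation=cv2.INTER_CUBIC))"
```

```text
(no output)
```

View pics/w9c.png

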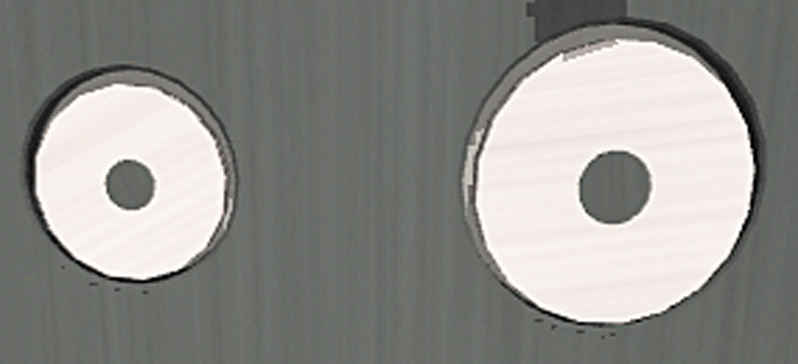

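```bash
python3 - <<'E'
from h import *
f=grab_frame("side")[140:260,190:400];cv2.imwrite('pics/s2.png',cv2.resize(f,None,fx=3.8,fy=3.8,interpolation=cv2.INTER_CUBIC))
for t in("stamp","paddle","mould_cup"):
  for c in("side","scene"):
    if c=="scene": grab_frame(c)
    for b in boxes_of(c,t)[:1]: print(c,t,toworld(c,b["centre"]).round())
E
```

```text
side stamp [675. 174.  35.]
scene stamp [688. 184.  39.]
side paddle [ 512. -232.   11.]
scene paddle [ 531. -215.   13.]
side mould_cup [728. -58.  46.]
scene mould_cup [739. -56.  49.]
```

```bash
python3 -c "
from rig import *
s=sense();print(s['clock'],s['eef_pos']);print(sign_off())"
```

```text
19.85 [583.6072489   54.48048398 142.30811392]
the job is handed in; nothing more can be done
None
```

I pushed both discs along the plate with the two fingertips set as a fork, and each one dropped into the recess of its own size. I then raised the gripper well clear and handed the job in at about 20 s.

- **Seating:** The last wrist picture and an enlarged crop of it show each disc inside its rim. Scaled against the rims, the disc tops measure about 64 mm and 44 mm, which fits lying flush, and no edge rides on a rim. Each disc sits against the near wall, and the clearance keeps it within about 2 mm of centre.
- **Other objects:** The networks put the stamp, cup and paddle within about 6 mm of their starting places, which is roughly their own error. The exception is the cup in the side view, which has no starting value to compare against.
- **Not checked:** A final oblique side view to confirm the discs lie level could not be opened, because I had reached the 12-picture limit. Flatness therefore rests on the overhead view alone.
- **Disagreement:** My first estimates of the recess positions were off by about 2 mm sideways and 3–5 mm along the push. I corrected for that from the close-up wrist pictures.

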